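# Seat the gasketed lid of an instrument case

## Robot

A 7-joint arm with a two-finger parallel gripper is mounted at the origin on the work surface. World frame = base frame: x ahead of the robot, y to its left, z up, the work surface at z = 0. Lengths are in m, angles in rad, forces in N, time in s.
With the tool pointing down it reaches from about 0.425 to 0.925 m from the base axis. Payload 6.8 kg.
Tool frame: the origin (TCP) lies between the finger pads; the fingertips stand r.tip_extent ahead of it and the grasp point (between the pads) lies 5 mm behind it (r.tip_extent is the distance from the TCP to the fingertips, in m); y points along the fingers, x is the direction in which the jaws open and shut, and the axes are right-handed (so a half turn about y gives the same grasp; the last joint's range is limited). The gripper opens to 85 mm and grips with 20 to 120 N. Pads are 22 mm wide; open, the fingers measure 114 mm over their backs; the gripper's body (76 mm by 85 mm) begins 54 mm behind the grasp point. The pads swing forward as they close: fully open they stand 13 mm farther back than shut.
Start: joints at [-1.361, 0.477, 0.022, 1.555, -0.011, 1.109, -0.083], TCP at [0.211, 0.641, 0.245] pointing down, gripper open.
Joint ranges: [-2.96, 2.96], [-0.34, 2.1], [-1.41, 1.46], [0.24, 2.44], [-1.37, 4.51], [0.17, 1.92], [-2.96, 2.96]. Speed limits (rad/s): [2.39, 2.39, 3.14, 3.14, 3.14, 3.14, 3.14].

## Interface

Orientations are given as a rotation vector (axis times angle).
In Python, from bench import r gives the robot as it stands.
- The arm moves only by the tool send_rows, never from a script. Its argument "plan" is a list of rows, each a list of 5 numbers: the shift along the tool's x, y, z in cm, then the turn about the tool's y in degrees, then the opening, from 0 (shut) to 1 (fully open). In form: [[dx, dy, dz, spin, grip], ...]. A call has 1 to 12 rows; each row shifts and turns the commanded pose from where the row before left it, along the tool's axes as they then stand; what a row does not reach is not made up. A row lasts 1/8 s, in which the tool goes at most 62.5 mm and 10.7 degrees, less where a joint would pass 70% of its speed; a pose out of reach is approached as far as the arm can. A call is refused whole if a number of a shift passes 6.25 or a number of a turn 10.7, either way. A call with a gripper value outside its range is refused whole. The fingers move at their own pace and stop on an object; "force" is the grip in N (left out, the last holds). Time passes only in rows, so rows that do not move let the fingers close. It gives the time, the measured TCP pose, the force and the opening at its end, in the units of the state.
- r.get_obs(): the state, without advancing time (a new reading comes with each control period).
- r.grab_frame(name): name is "scene" or "top" or "wrist"; returns a dict with "image" (480x640x3 uint8, red, green, blue), "camera_matrix" (3x3 intrinsics, pixels), "D" ([k1, k2, p1, p2, k3] as OpenCV has them; the pictures are not rectified), "cam_to_world" (4x4, takes a point from camera to world coordinates). Camera axes: x right, y down, z forward; pixel columns grow to the right and rows downward; lengths in m; the calibration is good to about 2 mm. A picture is of the moment at which its call begins. There is no depth.
- r.hand_in(): hands the job in, once; it reports no verdict.
Trained networks look in the newest picture that a camera, given by its name, has taken for a name from the list of things; names that differ only in an ending like _2 or _b are one class to them, and where a whole thing is asked for, a point or a joint stands for the part that bears it (a point fixed in the world has none). Each returns a list of dicts, best first, with "p" (0 to 1); they miss things now and then, are a little off and sometimes report something else, mostly with a low value. They report only what shows in the picture. A call takes as long as a camera call.
- r.recognise(camera, target): "rect" ([left, top, right, bottom] in pixels, round what is visible of it).
The state is a dict: "clock": time; "joints": joint angles; "qvel": joint speeds; "tau": joint torques, N m; "tcp_pos": TCP position; "orientation": TCP orientation; "contact_force": force on the tool from outside, world axes, zero at the start; "moment": the same for the moment, N m; "grip_width": finger opening in m.
Only numpy, scipy, OpenCV 4.12 (cv2) and the standard library are available. Lean on these libraries where they do the work, as an engineer would, in place of code of your own. Each camera call takes 0.05 s, during which the arm holds its last target.

## Task

The lid of the long steel instrument case is only resting on its rubber gasket. Press it down from above one corner at a time, each all the way down, until the gasket is fully home at all four corners and the lid lies flush and level on the case. Leave the small square case, which is already shut, where it stands.

Things in the scene. Friction and masses are not known exactly. Their poses are not given: they have to be found in the camera images.
- case: The long rectangular stainless instrument case under the loose lid, heavy, does not move: 190 mm long along its y axis, 130 mm wide along x, rim 70 mm high, walls 8 mm. Origin at the centre of its underside, z up.
- case_rim (a point): Centre of the case's mouth, level with its rim. The rubber gasket stands 7 to 9 mm above the rim in four sections, one per corner. Each slides down when the lid over it is pressed with 8 to 12 N, stays where pushed, and stops hard when the lid meets the rim. Pressing one corner does not seat the others; the opposite corner may rise 10 mm meanwhile.
- lid: Loose rigid steel lid of the long case, 0.35 kg: plate 206 (its y) x 146 (its x) x 4 mm, skirt 20 mm down, 4 mm play. Origin: centre of the plate's underside, z up; at the start 77 to 79 mm above the case's origin, seated 70 mm and level. Press its top at the corners x +-48, y +-78 mm (10 mm off does no harm). Wire handle at the middle, 80 mm along y, 26 mm above the origin.
- square: The other, smaller stainless case, square, 108 x 108 mm, 56 mm high to its lid's top and 74 mm to its wire handle, 0.9 kg, loose, already shut; to be left alone. Origin at the centre of its underside. Either case may be the one on the left.

How it is judged:
On the way:
1. the lid goes down corner by corner: it tilts by more than 2.9 degrees (0.05 rad) as one corner is pushed in ahead of the others (angle between the z axis of lid and the z axis of case, either way round above 0.05 rad), for 0.1 s.
At the end, for the whole second after the job is handed in: The lid lies on the long case, at rest, its plate no more than 2 mm above the rim at the middle (origin at most 72 mm above the case's origin), level with the case within 0.022 rad (1.3 degrees) and centred within 10 mm (z of lid in the frame of case between 0.066 and 0.072 m and angle between the z axis of lid and the z axis of case, either way round below 0.022 rad and horizontal distance between lid and case below 0.01 m and linear speed of lid below 0.01 m/s); the robot touches nothing.
It fails at once if the small square case is moved by more than 20 mm (distance of square from where it was at the start of the episode above 0.02 m).
It also fails if it takes over 40 s, if anything falls off the work surface, if the arm or the gripper's body presses on something with over 40 N, if the wrist force passes 120 N, or if a joint passes its speed limit or range.

## Working session

There is one attempt and no reset: what is moved stays moved. The work goes in short steps, Python scripts to look and compute and a tool call to move; the robot and the scene stay as the last step left them, time stands still between calls to the robot, and variables do not carry over. Pictures are saved under pics/ and viewed, and the job is handed in when it is done.

Besides the shell and the picture viewer there is one more tool, called after "Call:" as name(argument=value, ...), one argument or row to a line, values as JSON. send_rows: Moves the arm, as the interface text tells. Its arguments: {"type":"object","properties":{"plan":{"type":"array","items":{"type":"array","items":{"type":"number"}}},"force":{"type":"number"}},"required":["plan"]}

```bash
ls; mkdir -p pics
python3 - <<'E'
from bench import r
import cv2
o=r.get_obs();print(o, r.tip_extent)
for c in ["scene","top","wrist"]:
    f=r.grab_frame(c); cv2.imwrite(f"pics/a_{c}.png",f["image"][:,:,::-1])
    print(c,f["camera_matrix"].tolist(),f["D"],f["cam_to_world"].round(4).tolist())
    for t in ["lid","case","square"]:
        print(t,[(d['p'],d['rect']) for d in r.recognise(c,t)][:2])
E
```

```text
pics
{'clock': 0.0, 'joints': array([-1.36109379,  0.47780568,  0.0223499 ,  1.55648253, -0.0114948 ,
        1.10931075, -0.08302643]), 'qvel': array([ 7.40272622e-04,  1.73104348e-03, -5.02028278e-04, -1.42854237e-04,
       -2.08883649e-04, -1.57977874e-03, -9.75623903e-05]), 'tau': array([-4.47925877e-04, -5.96452868e+01,  1.60805661e+00, -2.81191188e+01,
        1.25264993e-02,  9.30552604e-03,  1.46150126e-05]), 'tcp_pos': array([0.21076213, 0.64063447, 0.24430904]), 'orientation': array([-1.34416718, -0.97103289,  0.97340179]), 'contact_force': array([ 0.17926595, -0.43504483,  0.39437824]), 'moment': array([ 0.01669257, -0.00356111, -0.02560184]), 'grip_width': 0.08548084600495318} 0.014
scene [[570.7052993341239, 0.0, 308.27696157508524], [0.0, 570.7052993341239, 240.51535481016415], [0.0, 0.0, 1.0]] [-0.08531284  0.          0.          0.          0.        ] [[0.4583, 0.619, -0.6378, 1.1279], [0.8887, -0.3072, 0.3404, -0.3347], [0.0148, -0.7228, -0.6909, 0.6986], [0.0, 0.0, 0.0, 1.0]]
lid [(0.57, [349.7, 168.1, 497.2, 272.3])]
case [(0.76, [353.0, 215.7, 493.2, 289.3])]
s
[... 151 characters left out ...]
 1.0]] [-0.03981667  0.          0.          0.          0.        ] [[0.0232, -0.9831, 0.1817, 0.382], [-0.9997, -0.0246, -0.0055, 0.0004], [0.0098, -0.1815, -0.9833, 0.9204], [0.0, 0.0, 0.0, 1.0]]
lid [(0.6, [129.7, 152.4, 270.8, 273.6])]
case [(0.78, [149.1, 194.5, 274.7, 274.2])]
square [(0.76, [385.6, 203.5, 471.2, 284.5])]
wrist [[352.56404474266077, 0.0, 318.31182558822104], [0.0, 352.56404474266077, 240.42056230089756], [0.0, 0.0, 1.0]] [-0.03939805  0.          0.          0.          0.        ] [[0.3118, 0.9115, 0.2681, 0.1429], [0.9501, -0.2989, -0.0888, 0.6628], [-0.0008, 0.2824, -0.9593, 0.3745], [0.0, 0.0, 0.0, 1.0]]
lid []
case [(0.55, [117.6, 472.8, 131.4, 480.0])]
square []
```

View pics/a_top.png

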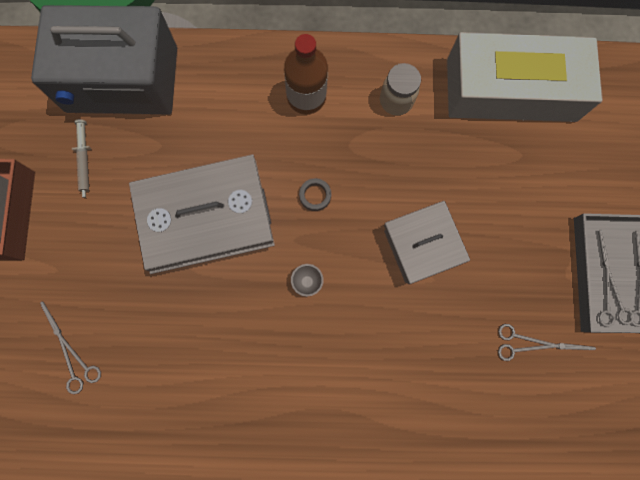

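View pics/a_scene.png

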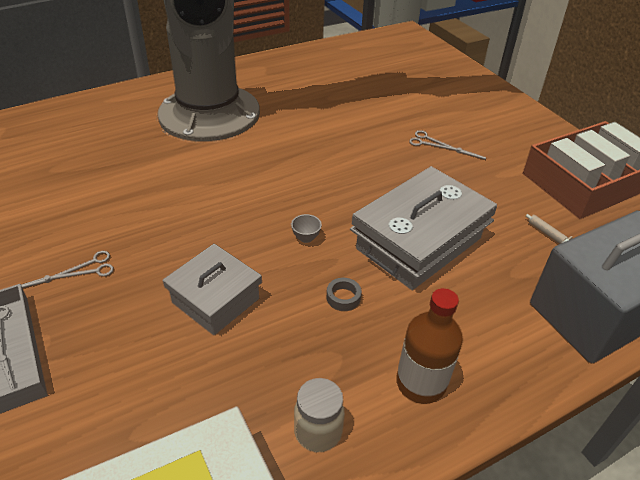

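Run:
```python
import cv2
im=cv2.imread("pics/a_top.png"); cv2.imwrite("pics/a_topz.png",cv2.resize(im[140:300,110:310],None,fx=4,fy=3.75,interpolation=cv2.INTER_CUBIC))
from scipy.spatial.transform import Rotation as R
print(R.from_rotvec([-1.34416718, -0.97103289,  0.97340179]).as_matrix().round(3))
```

```text
[[ 0.312 -0.    -0.95 ]
 [ 0.95  -0.002  0.312]
 [-0.002 -1.    -0.   ]]
```

View pics/a_topz.png

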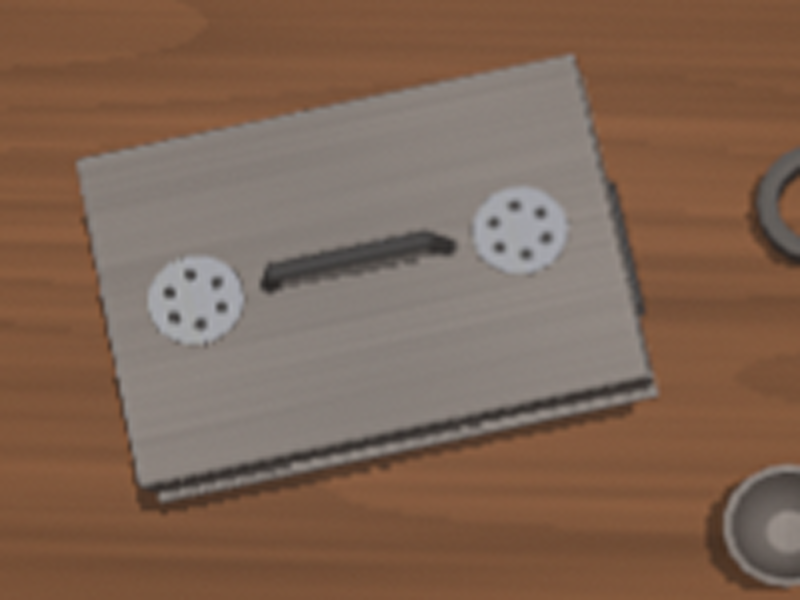

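The top view shows the long case's lid centred near pixel (201,214) and the square case near (428,242), on the right. Next I back-project the lid plate's four corners, read from the zoomed picture.

```bash
cat > h.py <<'E'
import numpy as np, cv2
from scipy.spatial.transform import Rotation as R
def bp(f,uv,z):
    n=cv2.undistortPoints(np.array(uv,float).reshape(-1,1,2),f["camera_matrix"],f["D"])[:,0]
    T=f["cam_to_world"]; d=np.c_[n,np.ones(len(n))]@T[:3,:3].T
    o=T[:3,3]; return o+d*((z-o[2])/d[:,2])[:,None]
def proj(f,P):
    Ti=np.linalg.inv(f["cam_to_world"])
    return cv2.projectPoints(np.array(P,float),cv2.Rodrigues(Ti[:3,:3])[0],Ti[:3,3],f["camera_matrix"],f["D"])[0][:,0]
E
python3 - <<'E'
from h import *
from bench import r
f=r.grab_frame("top")
z=np.array([[78,162],[573,55],[653,380],[140,487]])/[4,3.75]+[110,140]
P=bp(f,z-0.4,0.082); print(P.round(4)); c=P.mean(0); print("c",c)
for i in range(4): print(np.linalg.norm(P[i]-P[i-1]))
a=P[0]+P[3]-P[1]-P[2]; yaw=np.arctan2(-a[0],a[1]); print("yaw lid y",np.degrees(yaw))
Y=np.array([-np.sin(yaw),np.cos(yaw),0]);X=np.array([np.cos(yaw),np.sin(yaw),0])
C=[]
for sx,sy in [(-1,-1),(1,1),(-1,1),(1,-1)]:
    q=c+.048*sx*X+.078*sy*Y; C.append(q); print(sx,sy,q.round(4),np.hypot(q[0],q[1]))
g=r.grab_frame("scene"); im=g["image"][:,:,::-1].copy()
full=[c+.073*sx*X+.103*sy*Y for sx,sy in [(1,1),(1,-1),(-1,-1),(-1,1)]]
cv2.polylines(im,[proj(g,full).round().astype(int)],True,(0,255,0))
for p in proj(g,C): cv2.circle(im,tuple(int(v) for v in p),3,(0,0,255))
cv2.imwrite("pics/b_scene.png",cv2.resize(im[140:310,320:520],None,fx=3.5,fy=3.5))
# square
f2=bp(f,[[428,242]],.056); print("square",f2)
o=r.get_obs(); print(o['tcp_pos'])
E
```

```text
[[0.6183 0.2991 0.082 ]
 [0.6712 0.1015 0.082 ]
 [0.529  0.0635 0.082 ]
 [0.4786 0.2625 0.082 ]]
c [0.574289   0.18165212 0.082     ]
0.14439678525631652
0.20454559112008605
0.14725845377843771
0.20525868154525045
yaw lid y 14.594181425219332
-1 -1 [0.5475 0.0941 0.082 ] 0.5555149551340974
1 1 [0.6011 0.2692 0.082 ] 0.658627223031412
-1 1 [0.5082 0.245  0.082 ] 0.5641772431578234
1 -1 [0.6404 0.1183 0.082 ] 0.6512224831795551
square [[ 0.53805426 -0.18753595  0.056     ]]
[0.21092113 0.64123158 0.24534246]
```

View pics/b_scene.png

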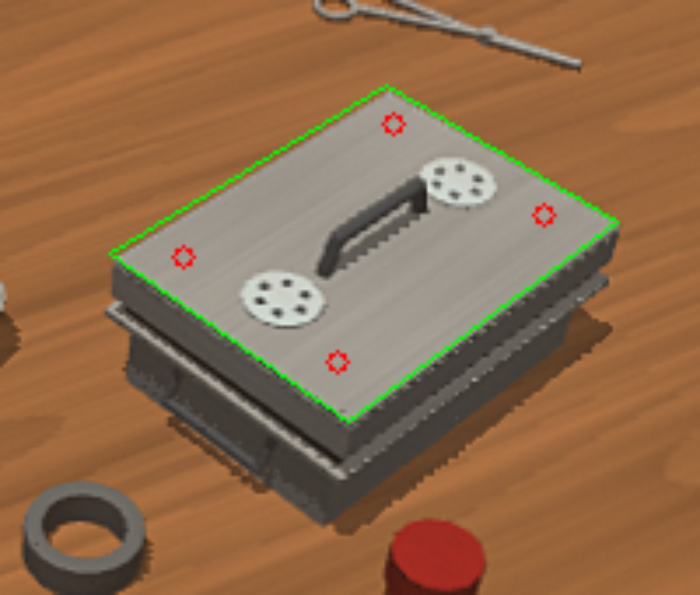

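The green outline, back-projected from the top camera, matches the lid edge in the scene camera. So the lid is centred at (0.574, 0.182) with yaw 14.6°. I'll press the lid (-x,+y) corner first, with the fingers shut.

Call:
send_rows(
  plan=[
    [-2.85,0,-4.05,0,0],
    [-2.85,0,-4.05,0,0],
    [-2.85,0,-4.05,0,0],
    [-2.85,0,-4.05,0,0],
    [-2.85,0,-4.05,0,0],
    [-2.85,0,-4.05,0,0],
    [-2.85,0,-4.05,0,0],
    [-2.85,0,-4.05,0,0],
    [-2.85,0,-4.05,0,0],
    [-2.85,0,-4.05,0,0],
    [0,0,0,0,0],
    [0,0,0,0,0],
  ],
)

```text
clock: 2.2
tcp_pos: [0.5063, 0.2443, 0.2453]
orientation: [-1.342, -0.972, 0.972]
contact_force: [-0.2, 0.1, 0.9]
grip_width: -0.0001
```

Call:
send_rows(
  plan=[
    [0,4.5,0,0,0],
    [0,4.5,0,0,0],
    [0,3.5,0,0,0],
    [0,1.2,0,0,0],
    [0,0,0,0,0],
  ],
)

```text
clock: 2.82
tcp_pos: [0.5061, 0.2448, 0.1082]
orientation: [-1.342, -0.972, 0.974]
contact_force: [0.1, -0.3, 0.2]
grip_width: 0.0003
```

Call:
send_rows(
  plan=[
    [0,0.5,0,0,0],
    [0,0.4,0,0,0],
    [0,0.0,0,0,0],
  ],
)

```text
clock: 3.2
tcp_pos: [0.5067, 0.244, 0.0996]
orientation: [-1.343, -0.972, 0.972]
contact_force: [0.8, 1.0, -0.1]
grip_width: -0.0003
```

Call:
send_rows(
  plan=[
    [0,0.4,0,0,0],
    [0,0.0,0,0,0],
  ],
)

```text
clock: 3.45
tcp_pos: [0.5067, 0.2439, 0.0952]
orientation: [-1.343, -0.972, 0.972]
contact_force: [-0.0, -0.2, 0.2]
grip_width: 0.0003
```

Call:
send_rows(
  plan=[
    [0,0.3,0,0,0],
    [0,0.0,0,0,0],
  ],
)

```text
clock: 3.7
tcp_pos: [0.5067, 0.2441, 0.093]
orientation: [-1.343, -0.972, 0.972]
contact_force: [-1.8, -0.8, 6.6]
grip_width: -0.0003
```

Call:
send_rows(
  plan=[
    [0,0.3,0,0,0],
    [0,0.0,0,0,0],
  ],
)

```text
clock: 3.95
tcp_pos: [0.5066, 0.2441, 0.0902]
orientation: [-1.343, -0.972, 0.972]
contact_force: [-2.3, -1.2, 8.9]
grip_width: 0.0001
```

Call:
send_rows(
  plan=[
    [0,0.2,0,0,0],
    [0,0.0,0,0,0],
  ],
)

```text
clock: 4.2
tcp_pos: [0.5067, 0.2442, 0.0896]
orientation: [-1.342, -0.972, 0.971]
contact_force: [-7.4, -3.6, 23.1]
grip_width: 0.0004
```

Call:
send_rows(
  plan=[
    [0,0.2,0,0,0],
    [0,0.0,0,0,0],
  ],
)

```text
clock: 4.45
tcp_pos: [0.5069, 0.2442, 0.0888]
orientation: [-1.342, -0.972, 0.97]
contact_force: [-10.7, -3.4, 35.7]
grip_width: -0.0002
```

Call:
send_rows(
  plan=[
    [0,0.1,0,0,0],
    [0,0.0,0,0,0],
  ],
)

```text
clock: 4.7
tcp_pos: [0.507, 0.2442, 0.0886]
orientation: [-1.342, -0.972, 0.97]
contact_force: [-13.4, -6.2, 42.3]
grip_width: 0.0002
```

Run:
```python
from h import *
from bench import r
f=r.grab_frame("scene"); im=f["image"][:,:,::-1]
cv2.imwrite("pics/c_scene.png",cv2.resize(im[100:320,300:540],None,fx=2.5,fy=2.5))
o=r.get_obs(); M=R.from_rotvec(o['orientation']).as_matrix(); print(M.round(3))
for n,q in dict(mm=[.5475,.0941],pp=[.6011,.2692],mp=[.5082,.245],pm=[.6404,.1183]).items():
    print(n,(M.T@np.r_[np.array(q)-o['tcp_pos'][:2],0]*100).round(2))
```

```text
[[ 0.313  0.    -0.95 ]
 [ 0.95   0.002  0.313]
 [ 0.002 -1.     0.   ]]
mm [-12.99  -0.03  -8.55]
pp [ 5.32  0.01 -8.15]
mp [ 0.11  0.   -0.09]
pm [ -7.78  -0.02 -16.61]
```

View pics/c_scene.png

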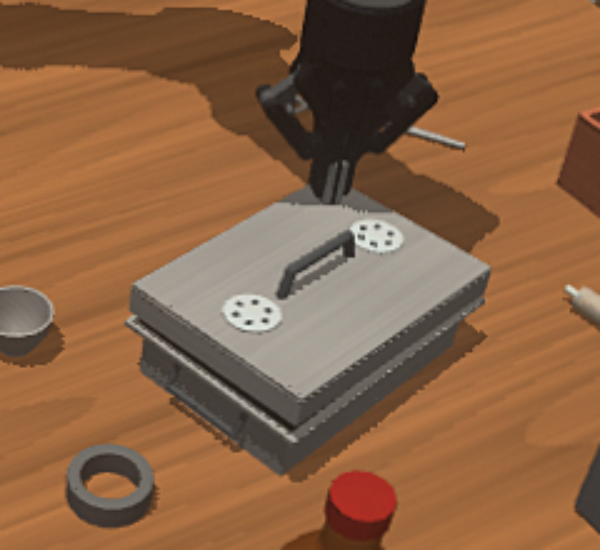

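The far corner is down under the fingers, and the near, opposite corner has risen, so the lid is tilted as intended. Next is the (+x,+y) corner.

Call:
send_rows(
  plan=[
    [0,-2.5,0,0,0],
    [0,-2.5,0,0,0],
    [2.65,0,-4.05,0,0],
    [2.65,0,-4.05,0,0],
    [0,0,0,0,0],
    [0,2.5,0,0,0],
    [0,1.0,0,0,0],
    [0,0,0,0,0],
  ],
)

```text
clock: 5.75
tcp_pos: [0.5989, 0.2686, 0.0985]
orientation: [-1.342, -0.97, 0.974]
contact_force: [0.2, -0.3, 0.3]
grip_width: 0.0
```

Call:
send_rows(
  plan=[
    [0,0.3,0,0,0],
    [0,0.3,0,0,0],
    [0,0.0,0,0,0],
  ],
)

```text
clock: 6.12
tcp_pos: [0.6001, 0.269, 0.0934]
orientation: [-1.343, -0.972, 0.972]
contact_force: [0.4, 0.1, -0.2]
grip_width: 0.0001
```

Call:
send_rows(
  plan=[
    [0,0.3,0,0,0],
    [0,0.0,0,0,0],
  ],
)

```text
clock: 6.38
tcp_pos: [0.6004, 0.2691, 0.0907]
orientation: [-1.343, -0.973, 0.971]
contact_force: [-0.4, -0.4, 2.9]
grip_width: -0.0003
```

Call:
send_rows(
  plan=[
    [0,0.3,0,0,0],
    [0,0.0,0,0,0],
  ],
)

```text
clock: 6.62
tcp_pos: [0.6006, 0.2692, 0.0891]
orientation: [-1.343, -0.973, 0.971]
contact_force: [-4.1, -1.4, 13.8]
grip_width: -0.0004
```

Call:
send_rows(
  plan=[
    [0,0.2,0,0,0],
    [0,0.0,0,0,0],
  ],
)

```text
clock: 6.88
tcp_pos: [0.6007, 0.2692, 0.0889]
orientation: [-1.343, -0.973, 0.97]
contact_force: [-8.6, -3.0, 24.9]
grip_width: 0.0001
```

Call:
send_rows(
  plan=[
    [0,0.2,0,0,0],
    [0,0.1,0,0,0],
    [0,0.0,0,0,0],
  ],
)

```text
clock: 7.25
tcp_pos: [0.6008, 0.2693, 0.0885]
orientation: [-1.342, -0.973, 0.97]
contact_force: [-16.2, -6.6, 45.3]
grip_width: -0.0
```

Call:
send_rows(
  plan=[
    [0,0.05,0,0,0],
    [0,0.0,0,0,0],
  ],
)

```text
clock: 7.5
tcp_pos: [0.6008, 0.2692, 0.0885]
orientation: [-1.342, -0.973, 0.969]
contact_force: [-18.0, -6.7, 49.6]
grip_width: 0.0
```

Run:
```python
from h import *
from bench import r
f=r.grab_frame("scene"); im=f["image"][:,:,::-1]
cv2.imwrite("pics/d_scene.png",cv2.resize(im[100:320,300:540],None,fx=2.5,fy=2.5))
o=r.get_obs(); M=R.from_rotvec(o['orientation']).as_matrix()
for n,q in dict(mm=[.5475,.0941],pp=[.6011,.2692],mp=[.5082,.245],pm=[.6404,.1183]).items():
    print(n,(M.T@np.r_[np.array(q)-o['tcp_pos'][:2],0]*100).round(2))
```

```text
mm [-18.3   -0.04  -0.42]
pp [ 0.01  0.   -0.03]
mp [-5.2  -0.02  8.03]
pm [-13.09  -0.03  -8.49]
```

View pics/d_scene.png

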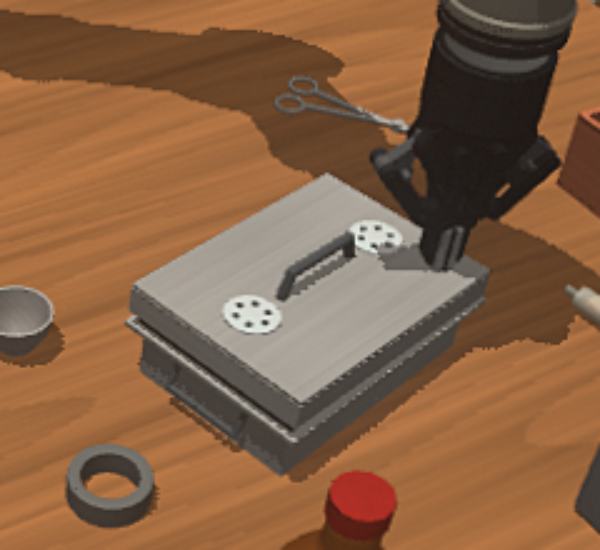

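The +y side is down. Next is (+x,-y).

Call:
send_rows(
  plan=[
    [0,-2.6,0,0,0],
    [0,-2.6,0,0,0],
    [-4.4,0,-2.8,0,0],
    [-4.4,0,-2.8,0,0],
    [-4.3,0,-2.9,0,0],
    [0,0,0,0,0],
    [0,1.5,0,0,0],
    [0,1.5,0,0,0],
    [0,0,0,0,0],
  ],
)

```text
clock: 8.68
tcp_pos: [0.638, 0.1194, 0.1013]
orientation: [-1.34, -0.97, 0.977]
contact_force: [-0.3, 0.1, -0.3]
grip_width: 0.0001
```

Call:
send_rows(
  plan=[
    [0,0.3,0,0,0],
    [0,0.3,0,0,0],
    [0,0.0,0,0,0],
  ],
)

```text
clock: 9.05
tcp_pos: [0.6399, 0.118, 0.0978]
orientation: [-1.343, -0.972, 0.972]
contact_force: [-0.4, -0.2, -0.0]
grip_width: 0.0004
```

Call:
send_rows(
  plan=[
    [0,0.3,0,0,0],
    [0,0.0,0,0,0],
  ],
)

```text
clock: 9.3
tcp_pos: [0.6403, 0.118, 0.0953]
orientation: [-1.343, -0.973, 0.971]
contact_force: [0.1, -0.4, 3.4]
grip_width: -0.0004
```

Call:
send_rows(
  plan=[
    [0,0.3,0,0,0],
    [0,0.0,0,0,0],
  ],
)

```text
clock: 9.55
tcp_pos: [0.6405, 0.1179, 0.0926]
orientation: [-1.343, -0.973, 0.971]
contact_force: [-1.0, -0.8, 6.4]
grip_width: 0.0003
```

Call:
send_rows(
  plan=[
    [0,0.3,0,0,0],
    [0,0.0,0,0,0],
  ],
)

```text
clock: 9.8
tcp_pos: [0.6406, 0.1178, 0.09]
orientation: [-1.344, -0.973, 0.971]
contact_force: [-1.9, -0.4, 8.0]
grip_width: -0.0002
```

Call:
send_rows(
  plan=[
    [0,0.3,0,0,0],
    [0,0.0,0,0,0],
  ],
)

```text
clock: 10.05
tcp_pos: [0.6406, 0.1178, 0.0886]
orientation: [-1.343, -0.973, 0.97]
contact_force: [-6.2, -1.6, 20.2]
grip_width: -0.0
```

Call:
send_rows(
  plan=[
    [0,0.2,0,0,0],
    [0,0.0,0,0,0],
  ],
)

```text
clock: 10.3
tcp_pos: [0.6405, 0.1178, 0.088]
orientation: [-1.343, -0.973, 0.97]
contact_force: [-10.8, -1.8, 32.4]
grip_width: -0.0
```

Call:
send_rows(
  plan=[
    [0,0.1,0,0,0],
    [0,0.0,0,0,0],
  ],
)

```text
clock: 10.55
tcp_pos: [0.6405, 0.1178, 0.0879]
orientation: [-1.343, -0.973, 0.97]
contact_force: [-13.7, -1.5, 38.7]
grip_width: -0.0003
```

Call:
send_rows(
  plan=[
    [0,-2.6,0,0,0],
    [0,-2.5,0,0,0],
    [-2.6,0,4.0,0,0],
    [-2.6,0,4.0,0,0],
    [0,0,0,0,0],
    [0,1.7,0,0,0],
    [0,1.7,0,0,0],
    [0,0,0,0,0],
  ],
)

```text
clock: 11.55
tcp_pos: [0.5469, 0.0935, 0.0974]
orientation: [-1.342, -0.969, 0.975]
contact_force: [0.2, -0.1, 0.5]
grip_width: 0.0001
```

Call:
send_rows(
  plan=[
    [0,0.3,0,0,0],
    [0,0.3,0,0,0],
    [0,0.0,0,0,0],
  ],
)

```text
clock: 11.92
tcp_pos: [0.5477, 0.0936, 0.0938]
orientation: [-1.343, -0.972, 0.972]
contact_force: [-0.1, 0.2, -0.2]
grip_width: 0.0001
```

Call:
send_rows(
  plan=[
    [0,0.3,0,0,0],
    [0,0.0,0,0,0],
  ],
)

```text
clock: 12.18
tcp_pos: [0.5475, 0.0936, 0.0907]
orientation: [-1.343, -0.972, 0.972]
contact_force: [-0.7, 0.3, 0.1]
grip_width: 0.0001
```

Call:
send_rows(
  plan=[
    [0,0.2,0,0,0],
    [0,0.0,0,0,0],
  ],
)

```text
clock: 12.42
tcp_pos: [0.5475, 0.0936, 0.0887]
orientation: [-1.343, -0.972, 0.972]
contact_force: [0.1, 0.7, -0.5]
grip_width: -0.0001
```

Call:
send_rows(
  plan=[
    [0,0.2,0,0,0],
    [0,0.0,0,0,0],
  ],
)

```text
clock: 12.68
tcp_pos: [0.5478, 0.0935, 0.0881]
orientation: [-1.343, -0.972, 0.971]
contact_force: [-4.4, -0.2, 12.7]
grip_width: -0.0002
```

Call:
send_rows(
  plan=[
    [0,0.2,0,0,0],
    [0,0.0,0,0,0],
  ],
)

```text
clock: 12.92
tcp_pos: [0.5478, 0.0935, 0.0879]
orientation: [-1.342, -0.972, 0.971]
contact_force: [-10.9, -2.2, 33.4]
grip_width: -0.0001
```

Call:
send_rows(
  plan=[
    [0,0.2,0,0,0],
    [0,0.0,0,0,0],
  ],
)

```text
clock: 13.18
tcp_pos: [0.5479, 0.0936, 0.0878]
orientation: [-1.342, -0.972, 0.97]
contact_force: [-19.1, -2.4, 52.7]
grip_width: 0.0
```

All four corners have reached a hard stop. I'll look, then press the first two corners again as a check.

Call:
send_rows(
  plan=[
    [0,-2.6,0,0,0],
    [0,-2.6,0,0,0],
    [4.4,0,2.8,0,0],
    [4.4,0,2.8,0,0],
    [4.3,0,2.85,0,0],
    [0,0,0,0,0],
    [0,2.0,0,0,0],
    [0,2.0,0,0,0],
    [0,0.3,0,0,0],
    [0,0,0,0,0],
  ],
)

```text
clock: 14.42
tcp_pos: [0.5087, 0.2438, 0.092]
orientation: [-1.344, -0.971, 0.971]
contact_force: [0.2, 0.1, 0.7]
grip_width: -0.0001
```

Call:
send_rows(
  plan=[
    [0,0.2,0,0,0],
    [0,0.0,0,0,0],
  ],
)

```text
clock: 14.68
tcp_pos: [0.5086, 0.2445, 0.0903]
orientation: [-1.343, -0.973, 0.971]
contact_force: [-0.1, 0.5, -0.9]
grip_width: 0.0001
```

Call:
send_rows(
  plan=[
    [0,0.2,0,0,0],
    [0,0.0,0,0,0],
  ],
)

```text
clock: 14.92
tcp_pos: [0.5086, 0.2446, 0.0881]
orientation: [-1.343, -0.973, 0.971]
contact_force: [-0.6, 0.0, 3.4]
grip_width: 0.0002
```

Call:
send_rows(
  plan=[
    [0,0.2,0,0,0],
    [0,0.0,0,0,0],
  ],
)

```text
clock: 15.18
tcp_pos: [0.5086, 0.2446, 0.088]
orientation: [-1.342, -0.972, 0.971]
contact_force: [-6.5, -3.5, 22.9]
grip_width: -0.0002
```

Call:
send_rows(
  plan=[
    [0,-2.5,0,0,0],
    [0,-2.5,0,0,0],
    [2.6,0,-4.05,0,0],
    [2.6,0,-4.05,0,0],
    [0,0,0,0,0],
    [0,2.2,0,0,0],
    [0,2.2,0,0,0],
    [0,0,0,0,0],
  ],
)

```text
clock: 16.18
tcp_pos: [0.5999, 0.268, 0.0904]
orientation: [-1.342, -0.969, 0.975]
contact_force: [-0.3, 0.1, -0.3]
grip_width: 0.0001
```

Call:
send_rows(
  plan=[
    [0,0.2,0,0,0],
    [0,0.0,0,0,0],
  ],
)

```text
clock: 16.42
tcp_pos: [0.6015, 0.2686, 0.0904]
orientation: [-1.343, -0.972, 0.972]
contact_force: [0.5, 0.4, 0.6]
grip_width: -0.0001
```

Call:
send_rows(
  plan=[
    [0,0.2,0,0,0],
    [0,0.0,0,0,0],
  ],
)

```text
clock: 16.68
tcp_pos: [0.6018, 0.2686, 0.0882]
orientation: [-1.343, -0.973, 0.971]
contact_force: [-0.9, -0.4, 2.0]
grip_width: 0.0
```

Call:
send_rows(
  plan=[
    [0,0.2,0,0,0],
    [0,0.0,0,0,0],
  ],
)

```text
clock: 16.92
tcp_pos: [0.6018, 0.2687, 0.0881]
orientation: [-1.343, -0.972, 0.971]
contact_force: [-5.2, -2.9, 16.5]
grip_width: -0.0003
```

Both corners stop hard at the same height as before. I'll withdraw upward and to the left, clear of the cameras' view.

Call:
send_rows(
  plan=[
    [0,-3,0,0,0],
    [0,-4,0,0,0],
    [0,-4,0,0,0],
    [4.5,-2,2,0,0],
    [4.5,0,2,0,0],
    [4.5,0,2,0,0],
    [4.5,0,2,0,0],
    [4.5,0,2,0,0],
    [0,0,0,0,0],
    [0,0,0,0,0],
  ],
)

```text
clock: 18.18
tcp_pos: [0.5769, 0.5127, 0.2153]
orientation: [-1.344, -0.971, 0.973]
contact_force: [0.1, 0.1, -0.4]
grip_width: -0.0001
```

Run:
```python
from h import *
from bench import r
f=r.grab_frame("scene"); im=f["image"][:,:,::-1].copy()
t=r.grab_frame("top"); it=t["image"][:,:,::-1].copy()
c=np.array([.5743,.1817,0]);yaw=np.radians(14.6)
Y=np.array([-np.sin(yaw),np.cos(yaw),0]);X=np.array([np.cos(yaw),np.sin(yaw),0])
full=[c+.073*sx*X+.103*sy*Y+[0,0,.074] for sx,sy in [(1,1),(1,-1),(-1,-1),(-1,1)]]
a=cv2.resize(im[140:310,320:520],None,fx=4,fy=4); cv2.imwrite("pics/e_sceneraw.png",cv2.resize(im[140:310,320:520],None,fx=3.5,fy=3.5,interpolation=cv2.INTER_CUBIC))
for g,i in ((f,im),(t,it)): cv2.polylines(i,[proj(g,full).round().astype(int)],True,(0,255,0))
cv2.imwrite("pics/e_scene.png",cv2.resize(im[140:310,320:520],None,fx=3.5,fy=3.5))
cv2.imwrite("pics/e_top.png",it)
print(bp(t,[[428,242]],.056), r.recognise("top","square")[:1], r.get_obs()['contact_force'])
```

```text
[[ 0.53805426 -0.18753595  0.056     ]] [{'rect': [382.5, 204.3, 469.4, 283.6], 'p': 0.82}] [-0.7812071  -0.06684518 -0.43943896]
```

View pics/e_scene.png

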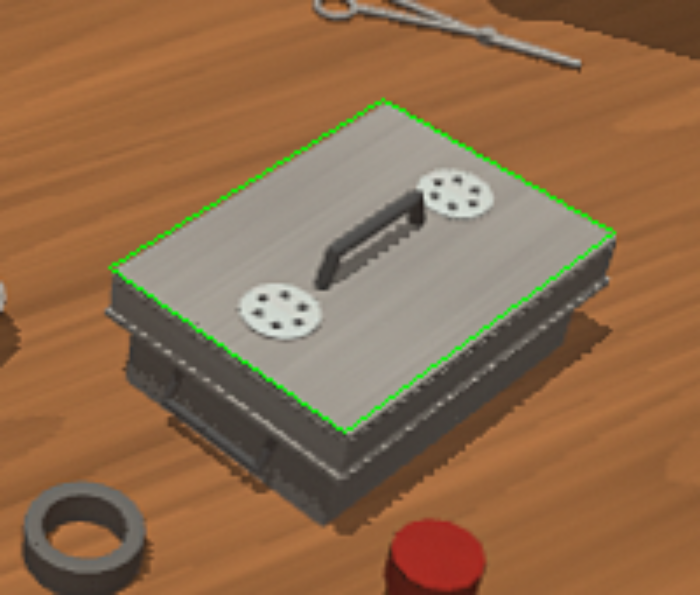

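View pics/e_top.png

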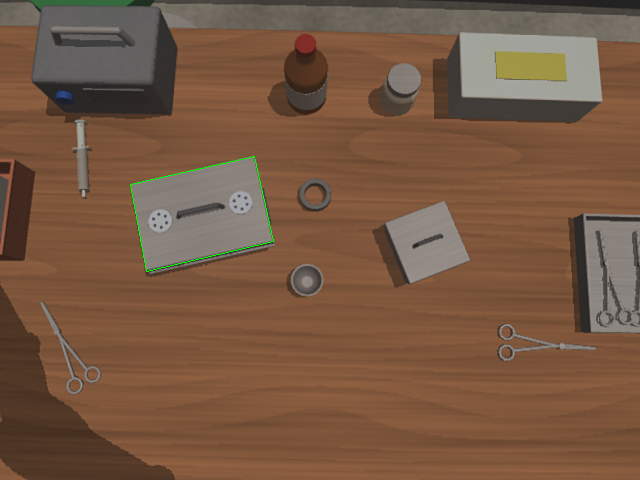

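View pics/e_sceneraw.png

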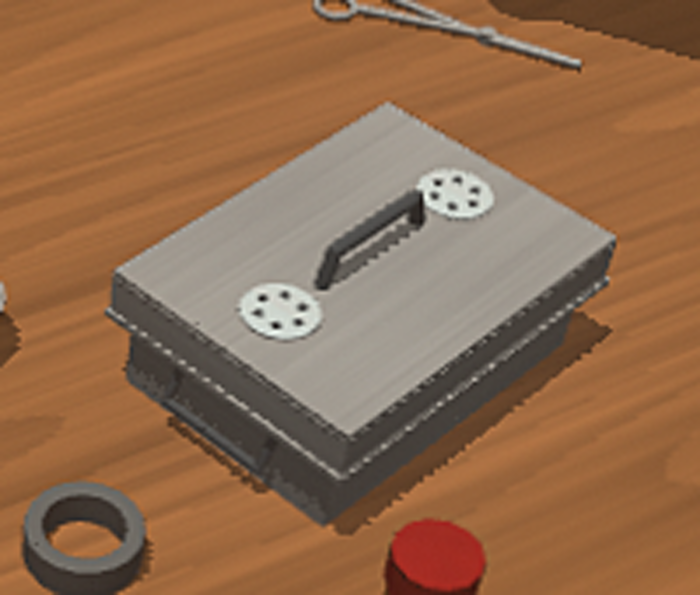

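The lid's outline now matches a level plate with its top 74 mm up in both cameras, and the gap to the ledge is even all round. The square case is still at pixel (428,242).

```bash
python3 -c "
from bench import r
print(r.hand_in())"
```

```text
the job is handed in; nothing more can be done
None
```

The lid of the long case is pressed home at all four corners, and the job is handed in; `r.hand_in()` gives no verdict.

- **Pressing:** With the fingers shut, I pressed the corners in turn: (-x,+y), (+x,+y), (+x,-y), then (-x,-y). Each went to a hard stop at 39 to 53 N, against the 8 to 12 N the gasket needs. The fourth corner was already about at seat height when I reached it. I pressed it to its stop anyway.
- **Tilt:** The picture taken during the first press shows the opposite corner raised. I estimate about 0.1 rad from the gasket height, but did not measure it.
- **Recheck:** I pressed the first two corners again, and each stopped hard at the same height as before. All the stops had the fingertips at 74 to 75 mm, where a seated plate's top should be (74 mm).
- **Final pictures:** The lid's edges match the outline of a level lid, 74 mm high at its top, in both the scene and top cameras. It appears not to have shifted sideways. The square case shows no movement, and the arm stood clear of everything at about 18 s of the 40 s limit.

No check failed or disagreed.

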